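Check tablet bottles with the bore gauge

TASK

Lay the gauge plate over the two pins of the sloping stand, handle at the upper end, until it rests flush on the deck and let go of it. Then sort the two amber bottles by whether they go through its bore, foot first: let a bottle that fits slide down through the plate into the catch pocket, and stand a bottle that is too fat upright in the empty grey tray. Leave the plate flush on its pins and do not disturb the other things on the bench.

Things in the scene. Friction and masses are not known exactly. Their poses are not given: they have to be found in the camera images.
- gauge_plate: loose aluminium plate 110 x 110 x 8 mm, 0.28 kg, at first flat on the bench. Origin: centre of its 35 mm through bore, on the underside; z = normal, to the handle side. It spans x = -40 to +70 and y = -55 to +55 mm. Two 12 mm through holes for the pins at x = 0, y = -42 and +42 mm. An upright bar handle stands on top at x = +45 mm
- plate_handle (a point): middle of the top edge of the plate's handle: plate x = +45, y = 0, 38 mm above the underside. The handle is a bar 12 mm thick along plate x, 50 mm long along plate y, 30 mm tall above the plate's upper face
- gauge_deck: sloping steel deck of the fixed stand. Origin: on its upper face, 150 mm above the bench, amid a 56 mm square opening, where the bore's axis must come; z = deck normal, leaning 30 deg from vertical towards the robot; x up the slope, y across. Spans x -42 to +72, y -57 to +57 mm. Two pins along z at x = 0, y = -42 and +42 mm: 9 mm diameter, 18 mm tall, top 7 mm tapered to 3 mm
- gauge_stand: the whole fixed stand; origin on the bench below the deck's origin, z up, x level, away from the robot. Under the deck's opening a chute runs along deck -z to the catch pocket: an open-topped steel channel, x = +40 to +216, y = -27 to +27 mm, walls 58 mm high, floor 10 mm above the bench. A bottle that fits slides down there by its own weight
- bottle_1: amber tablet bottle, white cap, at first standing on the bench; origin at the centre of its foot, z along its axis to the cap. 82 mm high, about 50 g: straight body to 50 mm, shoulder, cap 26 mm in diameter from 58 to 82 mm. Body diameter 31 mm (fits the bore) or 39 mm (does not): to be found out; both bottles have one height and cap, and swap places
- bottle_1_mid (a point): on the axis of bottle_1, 41 mm above its foot
- bottle_2: the other amber tablet bottle, described as bottle_1; body 31 or 39 mm in diameter
- bottle_2_mid (a point): on the axis of bottle_2, 41 mm above its foot
- side_tray: empty shallow grey tray fixed to the bench, 110 x 150 mm (x, y) outside, walls 4 mm thick and 28 mm high, inner floor 4 mm above the bench; origin at the centre of its underside
- stapler: blue stapler, bystander, 105 x 26 x 45 mm, loose
- ointment_jar: white ointment jar, bystander, 52 mm diameter, 48 mm high, loose
- sachets: small stack of white sachets, bystander, 52 x 72 x 12 mm, loose
- carton: white and green medicine carton, bystander, 48 x 95 x 24 mm, loose
- mortar: white ceramic mortar, bystander, 84 mm diameter, 52 mm high, loose
- spatula: black handled spatula, bystander, 170 mm long, loose
- blister: flat blister strip, bystander, 95 x 40 x 8 mm, loose
There are look-alikes about, which are no part of the job. Leave any pink look-alike of the gauge_plate alone. Leave any red look-alike of the bottle_1 alone.

How it is judged (in metres and radians):
On the way, in this order (a step that is already met when the one before it is completed fails the run):
1. the gauge plate lies flush on the deck over both pins, handle at the upper end, and is let go (z of gauge_plate in the frame of gauge_deck below 0.002 m and distance between gauge_plate and gauge_deck below 0.004 m and angle between the z axis of gauge_plate and the z axis of gauge_deck, either way round below 0.03 rad and x of plate_handle in the frame of gauge_deck above 0.035 m and contact force between the fingers and gauge_plate below 0.1 N), for 0.2 s.
2. the bottle that fits goes foot first down through the plate's bore (((z of bottle_1 in the frame of gauge_plate below -0.008 m and x of bottle_1_mid in the frame of gauge_plate between -0.008 and 0.008 m and y of bottle_1_mid in the frame of gauge_plate between -0.008 and 0.008 m and z of bottle_1_mid in the frame of gauge_plate above -0.035 m and angle between the z axis of bottle_1 and the z axis of gauge_plate, either way round below 0.3 rad and distance between gauge_plate and gauge_deck below 0.006 m) or (z of bottle_2 in the frame of gauge_plate below -0.008 m and x of bottle_2_mid in the frame of gauge_plate between -0.008 and 0.008 m and y of bottle_2_mid in the frame of gauge_plate between -0.008 and 0.008 m and z of bottle_2_mid in the frame of gauge_plate above -0.035 m and angle between the z axis of bottle_2 and the z axis of gauge_plate, either way round below 0.3 rad and distance between gauge_plate and gauge_deck below 0.006 m))), for 0.05 s.
At the end, for the whole second after the job is handed in: The plate lies flush on the deck over both pins (2 mm in height, 4 mm in place, 0.03 rad), handle uppermost; the bottle that fits has gone through the bore and is at rest in the catch pocket; the fat one stands upright (0.08 rad) on the grey tray's floor; bystanders within 30 mm of their places (z of gauge_plate in the frame of gauge_deck below 0.002 m and distance between gauge_plate and gauge_deck below 0.004 m and angle between the z axis of gauge_plate and the z axis of gauge_deck, either way round below 0.03 rad and x of plate_handle in the frame of gauge_deck above 0.035 m and ((x of bottle_1_mid in the frame of gauge_stand between 0.03 and 0.21 m and y of bottle_1_mid in the frame of gauge_stand between -0.027 and 0.027 m and height (world z) of bottle_1_mid below 0.075 m and x of bottle_2 in the frame of side_tray between -0.051 and 0.051 m and y of bottle_2 in the frame of side_tray between -0.071 and 0.071 m and height (world z) of bottle_2 below 0.009 m and angle between bottle_2's own z axis and vertical below 0.08 rad) or (x of bottle_2_mid in the frame of gauge_stand between 0.03 and 0.21 m and y of bottle_2_mid in the frame of gauge_stand between -0.027 and 0.027 m and height (world z) of bottle_2_mid below 0.075 m and x of bottle_1 in the frame of side_tray between -0.051 and 0.051 m and y of bottle_1 in the frame of side_tray between -0.071 and 0.071 m and height (world z) of bottle_1 below 0.009 m and angle between bottle_1's own z axis and vertical below 0.08 rad)) and linear speed of each of bottle_1, bottle_2 below 0.03 m/s); the robot touches nothing.
It fails at once if a bystander is pushed more than 30 mm (distance of any of stapler, ointment_jar, sachets, carton, mortar, spatula, blister from where it was at the start of the episode above 0.03 m).
It also fails if it takes over 72 s, if anything falls off the work surface, if the arm or the gripper's body presses on something with over 40 N, if the wrist force passes 120 N, or if a joint passes its speed limit or range.

ROBOT

A 6-joint arm with a two-finger parallel gripper is mounted at the origin on the work surface. World frame = base frame: x ahead of the robot, y to its left, z up, the work surface at z = 0. Lengths are in m, angles in degrees, forces in N, time in s.
With the tool pointing down it reaches from about 0.275 to 0.975 m from the base axis. Payload 8.4 kg.
Tool frame: the origin (TCP) lies midway between the tips of the shut fingers; the grasp point (between the pads) lies 19 mm behind it (grip_depth is the distance from the TCP to the grasp point, in m); z points along the fingers, y is the line along which they close (so a half turn about z gives the same grasp; the last joint's range is limited). The gripper opens to 92 mm and grips with 3 to 60 N. Pads are 20 mm wide; open, the fingers measure 128 mm over their backs; the gripper's body (75 mm by 189 mm) begins 69 mm behind the grasp point.
Start: joints at [68.732, 20.225, 93.587, -0, 66.188, -0.138], TCP at [0.225, 0.583, 0.215] pointing down, gripper open.
Joint ranges: [-150.9, 150.9], [-52.94, 120.26], [3.33, 152.33], [-74.26, 254.26], [0, 154.13], [-172.89, 172.89]. Speed limits (degrees/s): [127.2, 127.2, 159.86, 180, 180, 180].

INTERFACE

Orientations are given as [roll, pitch, yaw] about the fixed x, y, z axes, in that order (R = Rz(yaw) Ry(pitch) Rx(roll)).
In Python, from cell import get_obs, snapshot, finish_job, boxes_of, masks_of, tip_of, grip_depth gives the robot as it stands. The module is installed in compiled form; this text tells all that it offers.
- The arm moves only by the tool servo_tool, never from a script. Its argument "moves" is a list of rows, each a list of 3 entries, a list of its own where there are three numbers: the opening, from 0 (shut) to 1 (fully open), then the shift along the tool's x, y, z as a fraction of full scale, then the turn, a rotation vector about the tool's x, y, z as a fraction of full scale. A call has 1 to 8 rows; each row shifts and turns the commanded pose from where the row before left it, along the tool's axes as they then stand; what a row does not reach is not made up. Full scale, the value 1, is 0.2 m for a shift and 0.12 rad for a turn. A row lasts 1/8 s, in which the tool goes at most 62.5 mm and 10.7 degrees, less where a joint would pass 70% of its speed; a pose out of reach is approached as far as the arm can. A call with a number of a shift or a turn outside -1 to 1 is refused whole. A call with a gripper value outside its range is refused whole. The fingers move at their own pace and stop on an object; "grip_force" is the grip in N (left out, the last holds). Time passes only in rows, so rows that do not move let the fingers close. It gives the time, the measured TCP pose, the force, the opening and the grip force at its end, in the units of the state.
- get_obs(): the state, without advancing time (a new reading comes with each control period).
- snapshot(name): name is "scene" or "top" or "wrist"; returns a dict with "image" (480x640x3 uint8, blue, green, red), "depth" (480x640 float32, m along the optical axis (not along the pixel's ray), 0 where there is no reading), "mtx" (3x3 intrinsics, pixels), "distortion" ([k1, k2, p1, p2, k3] as OpenCV has them; the pictures are not rectified), "xyz" and "rotation" of the camera in the world. Camera axes: x right, y up, looking along -z (the intrinsics and any distortion apply to the point x, -y, -z); pixel columns grow to the right and rows downward; lengths in m; the calibration is good to about 2 mm. A picture is of the moment at which its call begins.
- finish_job(): hands the job in; it is judged then, once.
Trained networks look in a picture, given as the dict that the camera call returned (one of the last four; its "shot" number tells which), for a name from the list of things; names that differ only in an ending like _2 or _b are one class to them, and where a whole thing is asked for, a point or a joint stands for the part that bears it (a point fixed in the world has none). Each returns a list of dicts, best first, with "score" (0 to 1); they miss things now and then, are a little off and sometimes report something else, mostly with a low value. They report only what shows in the picture. A call takes as long as a camera call. They do not tell look-alikes from the thing itself.
- boxes_of(picture, name): "extent" ([centre column, centre row, width, height] in pixels, round what is visible of it).
- masks_of(picture, name): "mask" (480x640 bool, what is visible of it) and "extent" ([centre column, centre row, width, height] in pixels, round what is visible of it).
- tip_of(picture, name): "at" ([column, row] in pixels: a listed point, or the origin of a listed thing).
The state is a dict: "time_s": time; "joints": joint angles; "qvel": joint speeds; "effort": joint torques, N m; "eef_pos": TCP position; "orientation": TCP orientation; "force": force on the tool from outside, world axes, zero at the start; "wrist_torque": the same for the moment, N m; "width": finger opening in m; "grasp_force": force on a finger pad.
Only numpy, scipy, OpenCV 4.12 (cv2) and the standard library are available. Lean on these libraries where they do the work, as an engineer would, in place of code of your own. Each camera call takes 0.05 s, during which the arm holds its last target. There are 200 camera calls.

## Working session

There is one attempt and no reset: what is moved stays moved. The work goes in short steps, Python scripts to look and compute and a tool call to move; the robot and the scene stay as the last step left them, time stands still between calls to the robot, and variables do not carry over. Pictures are saved under pics/ and viewed, at most 13 in all, crops included, and the job is handed in when it is done.

Besides the shell and the picture viewer there is one more tool, called after "Request:" by a JSON object that holds its "api" and its "payload", one argument or row to a line. servo_tool: Moves the arm, as the interface text tells. Its arguments: {"type":"object","properties":{"moves":{"type":"array"},"grip_force":{"type":"number"}},"required":["moves"]}

```bash
mkdir -p pics; cat > h.py <<'E'
import numpy as np, cv2
from scipy.spatial.transform import Rotation as R
from cell import *
def rot(s):
    r=np.array(s["rotation"],float)
    return r if r.shape==(3,3) else R.from_euler('xyz',r,degrees=True).as_matrix()
def cloud(s):
    K=np.array(s["mtx"]);d=np.array(s["distortion"])
    v,u=np.mgrid[0:480,0:640]
    p=cv2.undistortPoints(np.stack([u.ravel(),v.ravel()],1).astype(np.float64)[:,None],K,d)[:,0]
    z=s["depth"].ravel()
    c=np.stack([p[:,0]*z,-p[:,1]*z,-z],1)
    w=c@rot(s).T+np.array(s["xyz"])
    w[z==0]=np.nan
    return w.reshape(480,640,3)
def proj(s,P):
    c=(np.atleast_2d(P)-np.array(s["xyz"]))@rot(s)
    c=c*[1,-1,-1]
    return cv2.projectPoints(c,np.zeros(3),np.zeros(3),np.array(s["mtx"]),np.array(s["distortion"]))[0][:,0]
E
python3 - <<'E'
from h import *
import pickle
print(get_obs(),grip_depth)
for n in("scene","top"):
    s=snapshot(n);cv2.imwrite(f"pics/{n}0.png",s["image"]);w=cloud(s)
    print(n,s["xyz"],s["rotation"])
    np.savez(f"{n}0.npz",w=w,image=s["image"])
    for o in("gauge_plate","gauge_deck","bottle_1","side_tray"):
        for m in masks_of(s,o)[:5]:
            p=w[m["mask"]];p=p[~np.isnan(p[:,0])]
            c=s["image"][m["mask"]].mean(0)
            print(o,round(m["score"],2),np.round(m["extent"]),np.round(np.median(p,0),3),np.round(np.percentile(p,2,0),3),np.round(np.percentile(p,98,0),3),c.round())
    for o in("plate_handle","gauge_plate","gauge_deck","bottle_1_mid","side_tray","gauge_stand"):
        for t in tip_of(s,o)[:4]:
            u,v=np.clip(np.round(t["at"]).astype(int),0,[639,479]);print("tip",o,round(t["score"],2),(u,v),w[v,u].round(3))
E
```

```text
{'time_s': 0.0, 'joints': array([ 6.87323319e+01,  2.02625766e+01,  9.36275991e+01,  1.60951288e-04,
        6.61903132e+01, -1.36959161e-01]), 'qvel': array([ 0.03614174, -0.06369798, -0.05666855,  0.11870326,  0.10585005,
        0.020709  ]), 'effort': array([ 3.77532007e-03, -5.93849480e+01, -3.34218192e+01,  7.00279023e-02,
        2.35320954e-02, -1.32073228e-04]), 'eef_pos': array([0.2251232 , 0.58251319, 0.21387376]), 'orientation': array([-1.79919512e+02, -3.39560374e-04,  1.58869226e+02]), 'force': array([-0.34824057, -0.58801789,  0.22306204]), 'wrist_torque': array([ 0.04836602, -0.07839334, -0.01021336]), 'grasp_force': 0.0, 'width': 0.09145578357138606} 0.0187
scene [1.21653347 0.27627285 0.86576438] [ 45.73694439   0.9698917  109.92528793]
gauge_plate 0.71 [196. 185.  43.  29.] [ 0.289 -0.432  0.006] [ 0.211 -0.499 -0.   ] [ 0.332 -0.381  0.036] [152. 126. 212.]
gauge_plate 0.68 [203. 234.  48.  33.] [ 0.484 -0.305  0.008] [ 0.409 -0.371  0.   ] [ 0.53  -0.252  0.038] [181. 187. 189.]
gauge_deck 0.64 [254. 276.  78.  57.] [ 0.636 -0.072  0.135] [ 0.574 -0.124  0.047] [
[... 3052 characters left out ...]
 np.int64(321)) [ 0.25  -0.456 -0.003]
tip gauge_deck 0.59 (np.int64(367), np.int64(262)) [ 0.415 -0.123  0.041]
tip gauge_deck 0.57 (np.int64(232), np.int64(236)) [0.491 0.24  0.044]
tip gauge_deck 0.55 (np.int64(348), np.int64(186)) [ 0.609 -0.072  0.115]
tip bottle_1_mid 0.71 (np.int64(227), np.int64(237)) [0.483 0.247 0.089]
tip bottle_1_mid 0.48 (np.int64(189), np.int64(260)) [0.424 0.349 0.079]
tip bottle_1_mid 0.46 (np.int64(255), np.int64(237)) [0.483 0.174 0.081]
tip bottle_1_mid 0.43 (np.int64(436), np.int64(249)) [ 0.451 -0.32  -0.006]
tip side_tray 0.57 (np.int64(208), np.int64(198)) [ 0.604  0.314 -0.002]
tip gauge_stand 0.58 (np.int64(346), np.int64(191)) [ 0.617 -0.073  0.003]
```

View pics/scene0.png

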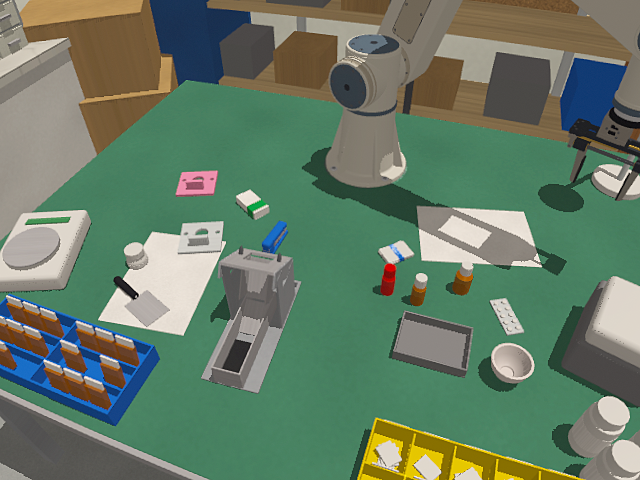

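View pics/top0.png

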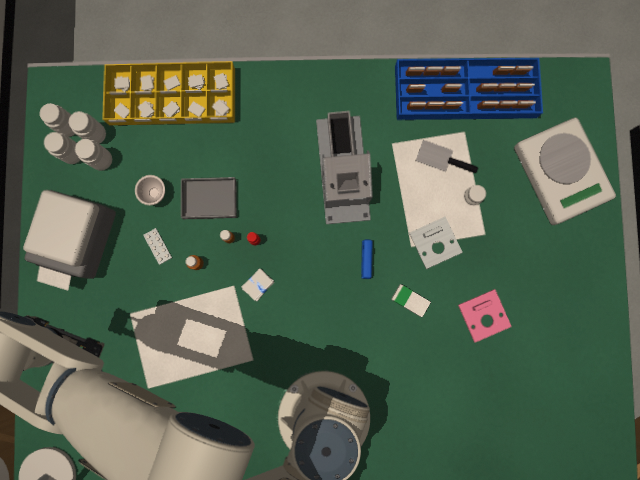

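The plate at top (437,242) is bare aluminium, so it is the one meant. Its pink double at (486,317) stays. The amber bottles are at top (196,263) and (228,237), and the red look-alike at (254,238) stays. Next I'll refine the poses and check them in an enlarged crop.

```bash
cat >> h.py <<'E'
def pose():
    o=get_obs(); return np.array(o["eef_pos"]),R.from_euler('xyz',o["orientation"],degrees=True)
def tool(zdir,ydir):
    z=np.array(zdir,float);z/=np.linalg.norm(z);y=np.array(ydir,float);y-=z*(y@z);y/=np.linalg.norm(y)
    return R.from_matrix(np.stack([np.cross(y,z),y,z],1))
def plan(p0,R0,p1,R1,n=None,op=1):
    p0,p1=np.array(p0),np.array(p1);rv=(R0.inv()*R1).as_rotvec()
    m=max(np.linalg.norm(p1-p0)/.06,np.linalg.norm(rv)/.118);n=n or int(np.ceil(m))
    p,r=p0.copy(),R0;rows=[]
    for k in range(n):
        t=(R0*R.from_rotvec(rv*(k+1)/n)); tp=p0+(p1-p0)*(k+1)/n
        s=np.round(r.inv().apply(tp-p)/.2,3); q=np.round((r.inv()*t).as_rotvec()/.12,3)
        p=p+r.apply(s*.2); r=r*R.from_rotvec(q*.12)
        rows.append([op,s.tolist(),q.tolist()])
    print(f"{n} rows -> {p.round(4)} {r.as_euler('xyz',degrees=True).round(2)} need {m:.1f}")
    for i in range(0,n,8): print(str(rows[i:i+8]).replace(" ","").replace("-0.0,","0,").replace("0.0,","0,").replace("0.0]","0]"))
    return p,r
E
python3 - <<'E'
from h import *
d=np.load("top0.npz");e=np.load("scene0.npz");im=d["image"]
cv2.imwrite("pics/crop1.png",np.hstack([cv2.resize(im[205:345,385:525],(560,560),interpolation=cv2.INTER_CUBIC)[:, :400],cv2.resize(e["image"][255:310,375:490],None,fx=3.4,fy=3.4,interpolation=cv2.INTER_CUBIC)[:187].repeat(1,0) if 0 else cv2.resize(e["image"][250:320,375:425],(400,560)) ]))
for n,f in(("top",d),("scene",e)):
    w=f["w"];x,y,z=w[...,0],w[...,1],w[...,2]
    m=(x>.40)&(x<.55)&(y>-.39)&(y<-.24)
    h=w[m&(z>.022)&(z<.06)];h=h
    pl=w[m&(z>.005)&(z<.014)]
    print(n,"handle",len(h),h.mean(0).round(4),"plate",pl.mean(0).round(4),cv2.minAreaRect(pl[:,:2].astype(np.float32)),cv2.minAreaRect(h[:,:2].astype(np.float32)))
    m=(x>.53)&(x<.70)&(y>-.16)&(y<.03)&(z>.09)&(z<.2)
    q=w[m]
    # RANSAC-ish plane
    best=0;rng=np.random.default_rng(0)
    for _ in range(500):
        a=q[rng.choice(len(q),3,False)];nn=np.cross(a[1]-a[0],a[2]-a[0]);nn/=np.linalg.norm(nn)+1e-12
        if abs(nn[2])<.75 or abs(nn[2])>.95: continue
        k=abs((q-a[0])@nn)<.003
        if k.sum()>best:best=k.sum();K=k
    g=q[K];c=g.mean(0);nn=np.linalg.svd(g-c)[2][2];nn*=np.sign(nn[2])
    print("deck n",nn.round(3),"tilt",np.degrees(np.arccos(nn[2])).round(1),"yaw",np.degrees(np.arctan2(-nn[1],-nn[0])).round(1),len(g),c.round(4),cv2.minAreaRect(g[:,:2].astype(np.float32)))
E
```

```text
top handle 87 [ 0.4961 -0.3025  0.0375] plate [ 0.4718 -0.3155  0.0088] ((0.47532859444618225, -0.31513112783432007), (0.14960630238056183, 0.14971841871738434), 89.45304107666016) ((0.4966619312763214, -0.3029794692993164), (0.012201687321066856, 0.05021911486983299), 23.39763641357422)
deck n [-0.508 -0.027  0.861] tilt 30.6 yaw 3.1 1012 [ 0.6278 -0.0674  0.1617] ((0.6239011883735657, -0.06781961023807526), (0.10033755749464035, 0.11870770156383514), 4.031617164611816)
scene handle 146 [ 0.4992 -0.3014  0.0327] plate [ 0.4712 -0.3104  0.008 ] ((0.4892992377281189, -0.3206561803817749), (0.14706721901893616, 0.13712190091609955), 22.977272033691406) ((0.49729058146476746, -0.3025393784046173), (0.015505338087677956, 0.05057987570762634), 26.1287899017334)
deck n [-0.494 -0.035  0.869] tilt 29.7 yaw 4.1 947 [ 0.6346 -0.064   0.1645] ((0.6233941316604614, -0.06739523261785507), (0.10640683770179749, 0.1198628768324852), 4.12877893447876)
```

View pics/crop1.png

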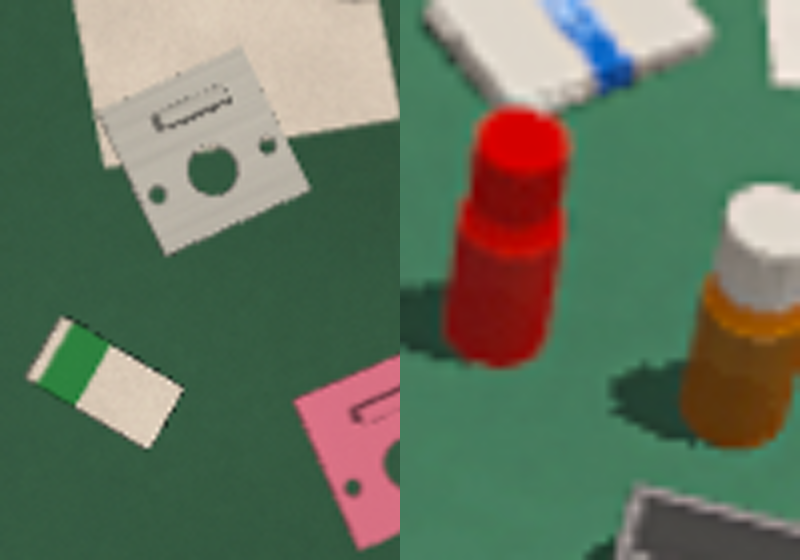

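The crop shows the bare aluminium plate with its handle on the +x side, at about 23.4° yaw, and the pink one apart from it. The red bottle is clearly distinct. I'll move over the handle.

```bash
python3 - <<'E'
from h import *
p,r=pose();a=np.radians(23.4)
t=tool([0,0,-1],[np.cos(a),np.sin(a),0])
m,q=plan(p,r,[.40,.05,.33],R.from_rotvec([0,0,0])*r*R.from_rotvec((r.inv()*t).as_rotvec()*.6),18)
plan(m,q,[.4965,-.3025,.22],t,16)
E
```

```text
18 rows -> [0.4001 0.05   0.33  ] [-180.      0.    131.59] need 9.5
[[1,[-0.099,-0.121,-0.032],[0,0,0.22]],[1,[-0.101,-0.118,-0.032],[0,0,0.221]],[1,[-0.105,-0.115,-0.032],[0,0,0.22]],[1,[-0.108,-0.112,-0.032],[0,0,0.221]],[1,[-0.111,-0.11,-0.032],[0,0,0.22]],[1,[-0.114,-0.106,-0.032],[0,0,0.221]],[1,[-0.116,-0.104,-0.032],[0,0,0.22]],[1,[-0.119,-0.1,-0.032],[0,0,0.221]]]
[[1,[-0.122,-0.097,-0.033],[0,0,0.22]],[1,[-0.124,-0.094,-0.032],[0,0,0.22]],[1,[-0.127,-0.091,-0.032],[0,0,0.221]],[1,[-0.129,-0.087,-0.032],[0,0,0.22]],[1,[-0.131,-0.084,-0.032],[0,0,0.221]],[1,[-0.134,-0.08,-0.032],[0,0,0.22]],[1,[-0.135,-0.077,-0.032],[0,0,0.221]],[1,[-0.138,-0.073,-0.032],[0,0,0.22]]]
[[1,[-0.14,-0.069,-0.032],[0,0,0.22]],[1,[-0.141,-0.066,-0.032],[0,0,0.221]]]
16 rows -> [ 0.4965 -0.3025  0.22  ] [-180.    -0.   113.4] need 6.4
[[1,[-0.102,-0.051,0.034],[0,0,0.165]],[1,[-0.104,-0.048,0.035],[0,0,0.166]],[1,[-0.104,-0.047,0.034],[0,0,0.165]],[1,[-0.105,-0.044,0.035],[0,0,0.165]],[1,[-0.106,-0.042,0.034],[0,0,0.166]],[1,[-0.107,-0.04,0.034],[0,0,0.165]],[1,[-0.108,-0.038,0.035],[0,0,0.165]],[1,[-0.108,-0.036,0.034],[0,0,0.166]]]
[[1,[-0.109,-0.034,0.034],[0,0,0.165]],[1,[-0.11,-0.032,0.035],[0,0,0.165]],[1,[-0.111,-0.029,0.034],[0,0,0.166]],[1,[-0.11,-0.027,0.035],[0,0,0.165]],[1,[-0.112,-0.025,0.034],[0,0,0.165]],[1,[-0.112,-0.023,0.034],[0,0,0.166]],[1,[-0.112,-0.021,0.035],[0,0.001,0.165]],[1,[-0.113,-0.018,0.034],[0,0,0.165]]]
```

Request:
{"api": "servo_tool", "payload": {
  "moves": [
    [1,[-0.12,-0.14,-0.04],[0,0,0.25]],
    [1,[-0.12,-0.13,-0.04],[0,0,0.25]],
    [1,[-0.12,-0.13,-0.04],[0,0,0.25]],
    [1,[-0.13,-0.12,-0.04],[0,0,0.25]],
    [1,[-0.13,-0.12,-0.04],[0,0,0.25]],
    [1,[-0.13,-0.11,-0.04],[0,0,0.25]],
    [1,[-0.14,-0.11,-0.04],[0,0,0.25]],
    [1,[-0.14,-0.11,-0.04],[0,0,0.25]]
  ]
}}

```text
time_s: 2.1
eef_pos: [0.3208, 0.3147, 0.279]
orientation: [180.0, 0.0, 145.1]
force: [1.2, -0.4, 0.2]
width: 0.0919
grasp_force: 0.0
```

Request:
{"api": "servo_tool", "payload": {
  "moves": [
    [1,[-0.15,-0.1,-0.04],[0,0,0.25]],
    [1,[-0.15,-0.1,-0.04],[0,0,0.25]],
    [1,[-0.15,-0.09,-0.04],[0,0,0.25]],
    [1,[-0.15,-0.08,-0.04],[0,0,0.25]],
    [1,[-0.16,-0.08,-0.03],[0,0,0.25]],
    [1,[-0.16,-0.08,0],[0,0,0.25]],
    [1,[-0.16,-0.07,0],[0,0,0.25]],
    [1,[-0.16,-0.06,0],[0,0,0.25]]
  ]
}}

```text
time_s: 3.1
eef_pos: [0.4223, 0.0518, 0.3168]
orientation: [180.0, 0.0, 131.3]
force: [-0.3, -0.2, 0.6]
width: 0.0922
grasp_force: 0.0
```

Request:
{"api": "servo_tool", "payload": {
  "moves": [
    [1,[-0.2,-0.08,0.05],[0,0,0.3]],
    [1,[-0.2,-0.08,0.05],[0,0,0.3]],
    [1,[-0.2,-0.07,0.05],[0,0,0.3]],
    [1,[-0.2,-0.06,0.06],[0,0,0.3]],
    [1,[-0.2,-0.06,0.06],[0,0,0.3]],
    [1,[-0.2,-0.05,0.06],[0,0,0.3]],
    [1,[-0.2,-0.04,0.06],[0,0,0.2]],
    [1,[-0.2,-0.04,0.06],[0,0,0.2]]
  ]
}}

```text
time_s: 4.1
eef_pos: [0.5238, -0.2675, 0.2262]
orientation: [180.0, 0.0, 116.2]
force: [0.7, 0.1, 1.2]
width: 0.0922
grasp_force: 0.0
```

```bash
python3 - <<'E'
from h import *
p,r=pose();print(p,r.as_euler('xyz',degrees=True));a=np.radians(23.4)
t=tool([0,0,-1],[np.cos(a),np.sin(a),0])
plan(p,r,[.4965,-.3025,.16],t)
E
```

```text
[ 0.52375431 -0.26751713  0.22623722] [1.79985777e+02 7.12854914e-03 1.16185487e+02]
2 rows -> [ 0.4965 -0.3024  0.16  ] [180.   -0.  113.4] need 1.3
[[1,[-0.048,-0.1,0.166],[0.001,0,0.203]],[1,[-0.051,-0.098,0.165],[0.001,0.001,0.202]]]
```

Request:
{"api": "servo_tool", "payload": {
  "moves": [
    [1,[-0.048,-0.1,0.166],[0,0,0.2]],
    [1,[-0.051,-0.098,0.165],[0,0,0.2]],
    [1,[0,0,0],[0,0,0]]
  ]
}}

```text
time_s: 4.47
eef_pos: [0.494, -0.301, 0.1581]
orientation: [-179.8, -0.2, 113.4]
force: [-0.0, 0.6, -0.5]
width: 0.0919
grasp_force: 0.0
```

```bash
python3 - <<'E'
from h import *
p,r=pose();print(p,r.as_euler('xyz',degrees=True))
s=snapshot("wrist");w=cloud(s);np.savez("w1.npz",w=w,image=s["image"])
rr=rot(s);print("cam",np.array(s["xyz"]).round(3),"look",(-rr[:,2]).round(3))
x,y,z=w[...,0],w[...,1],w[...,2]
m=(x>.40)&(x<.58)&(y>-.4)&(y<-.22)
h=w[m&(z>.033)&(z<.045)]
print("handle",len(h),h.mean(0).round(4) if len(h) else 0,cv2.minAreaRect(h[:,:2].astype(np.float32)) if len(h) else 0)
pl=w[m&(z>.005)&(z<.012)];print(len(pl),pl.mean(0).round(4),pl.min(0).round(3),pl.max(0).round(3))
cv2.imwrite("pics/w1.png",s["image"])
E
```

```text
[ 0.49399925 -0.30102989  0.15809819] [-179.83569457   -0.21945111  113.38712289]
cam [ 0.46  -0.226  0.33 ] look [ 0.11  -0.264 -0.958]
handle 1144 [ 0.4927 -0.3036  0.0389] ((0.4929434359073639, -0.3045196533203125), (0.011600757017731667, 0.049687810242176056), 23.723661422729492)
16678 [ 0.4643 -0.3142  0.0095] [ 0.4   -0.389  0.005] [ 0.538 -0.245  0.012]
```

View pics/w1.png

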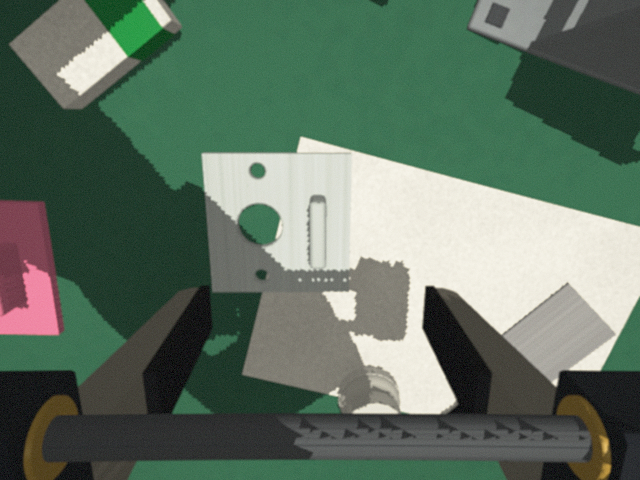

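The wrist view shows the grey plate at (277,222) and its handle at (317,232), with the jar at (370,390) clear of the fingers. I'll descend and grip.

```bash
python3 - <<'E'
from h import *
p,r=pose();a=np.radians(23.7)
t=tool([0,0,-1],[np.cos(a),np.sin(a),0])
plan(p,r,[.493,-.304,.013],t,4,.6)
E
```

```text
4 rows -> [ 0.4931 -0.304   0.0131] [180.    0.  113.7] need 2.4
[[0.6,[-0.002,-0.004,0.184],[-0.002,-0.003,-0.01]],[0.6,[-0.003,-0.005,0.183],[-0.002,-0.004,-0.009]],[0.6,[-0.002,-0.004,0.184],[-0.002,-0.003,-0.01]],[0.6,[-0.002,-0.004,0.183],[-0.002,-0.004,-0.01]]]
```

Request:
{"api": "servo_tool", "payload": {
  "moves": [
    [0.6,[-0.002,-0.004,0.18],[0,0,-0.01]],
    [0.6,[-0.003,-0.005,0.18],[0,0,-0.01]],
    [0.6,[-0.002,-0.004,0.18],[0,0,-0.01]],
    [0.6,[-0.002,-0.004,0.18],[0,0,-0.01]],
    [0.6,[0,0,0],[0,0,0]],
    [0,[0,0,0],[0,0,0]],
    [0,[0,0,0],[0,0,0]],
    [0,[0,0,0],[0,0,0]]
  ],
  "grip_force": 35
}}

```text
time_s: 5.52
eef_pos: [0.4947, -0.3045, 0.0177]
orientation: [179.9, 0.1, 113.8]
force: [-0.2, 0.4, -0.5]
width: 0.027
grasp_force: 0.0
```

Request:
{"api": "servo_tool", "payload": {
  "moves": [
    [0,[0,0,0],[0,0,0]],
    [0,[0,0,0],[0,0,0]]
  ]
}}

```text
time_s: 5.78
eef_pos: [0.4942, -0.3042, 0.0169]
orientation: [180.0, 0.0, 113.7]
force: [0.2, 0.2, 4.8]
width: 0.0114
grasp_force: 35.0
```

```bash
python3 - <<'E'
from h import *
p,r=pose();a=np.radians(4)
t=tool([0,0,-1],[np.cos(a),np.sin(a),0])
m,q=plan(p,r,[.495,-.304,.13],r,3,0)
plan(m,q,[.62,-.152,.45],t,8,0)
E
```

```text
3 rows -> [ 0.4949 -0.304   0.1301] [1.7996e+02 3.0000e-02 1.1375e+02] need 1.9
[[0,[0,0.001,-0.189],[0,0,0]],[0,[-0.001,0.002,-0.188],[0,0,0]],[0,[0,0.001,-0.189],[0,0,0]]]
8 rows -> [ 0.6199 -0.152   0.4501] [180.   0.  94.] need 6.3
[[0,[0.055,0.11,-0.2],[0.001,0,0.359]],[0,[0.06,0.107,-0.2],[0.001,0.001,0.359]],[0,[0.065,0.105,-0.2],[0,0,0.359]],[0,[0.069,0.102,-0.2],[0.001,0.001,0.359]],[0,[0.074,0.099,-0.2],[0.001,0,0.359]],[0,[0.077,0.095,-0.2],[0.001,0.001,0.359]],[0,[0.082,0.092,-0.2],[0.001,0,0.359]],[0,[0.086,0.088,-0.2],[0,0,0.359]]]
```

Request:
{"api": "servo_tool", "payload": {
  "moves": [
    [0,[0,0.001,-0.1],[0,0,0]],
    [0,[0,0.001,-0.2],[0,0,0]],
    [0,[0,0.001,-0.26],[0,0,0]],
    [0,[0.055,0.11,-0.2],[0,0,0.36]],
    [0,[0.06,0.107,-0.2],[0,0,0.36]],
    [0,[0.065,0.105,-0.2],[0,0,0.36]],
    [0,[0.069,0.102,-0.2],[0,0,0.36]],
    [0,[0.074,0.099,-0.2],[0,0,0.36]]
  ]
}}

```text
time_s: 6.78
eef_pos: [0.5726, -0.208, 0.3291]
orientation: [-179.9, -0.0, 101.3]
force: [0.8, -1.1, -3.4]
width: 0.0121
grasp_force: 35.0
```

Request:
{"api": "servo_tool", "payload": {
  "moves": [
    [0,[0.077,0.095,-0.2],[0,0,0.36]],
    [0,[0.082,0.092,-0.2],[0,0,0.36]],
    [0,[0.086,0.088,-0.2],[0,0,0.36]],
    [0,[0,0,0],[0,0,0]],
    [0,[0,0,0],[0,0,0]]
  ]
}}

```text
time_s: 7.4
eef_pos: [0.6186, -0.1521, 0.4463]
orientation: [-179.8, -0.0, 94.0]
force: [-0.1, -1.0, -3.6]
width: 0.0117
grasp_force: 35.0
```

```bash
python3 - <<'E'
from h import *
p,r=pose();print(p,r.as_euler('xyz',degrees=True),get_obs()["width"])
s=snapshot("wrist");w=cloud(s);np.savez("w2.npz",w=w,image=s["image"],p=p,r=r.as_matrix())
print("cam",np.array(s["xyz"]).round(3))
for n in("gauge_deck","gauge_plate"):
    for m in masks_of(s,n)[:2]: print(n,round(m["score"],2),np.round(m["extent"]),np.nanmedian(w[m["mask"]],0))
cv2.imwrite("pics/w2.png",s["image"])
E
```

```text
[ 0.61862803 -0.1520828   0.44632321] [-1.79833381e+02 -2.36597074e-02  9.40081199e+01] 0.01172326467207073
cam [ 0.612 -0.07   0.618]
gauge_deck 0.56 [337. 105. 118. 128.] [ 0.62791969 -0.06456299  0.16269516]
gauge_plate 0.96 [ 82. 338.  97.  80.] [ 0.26925004 -0.43482466  0.01010977]
gauge_plate 0.84 [244. 289. 263. 224.] [ 0.58267977 -0.13119021  0.43925044]
```

View pics/w2.png

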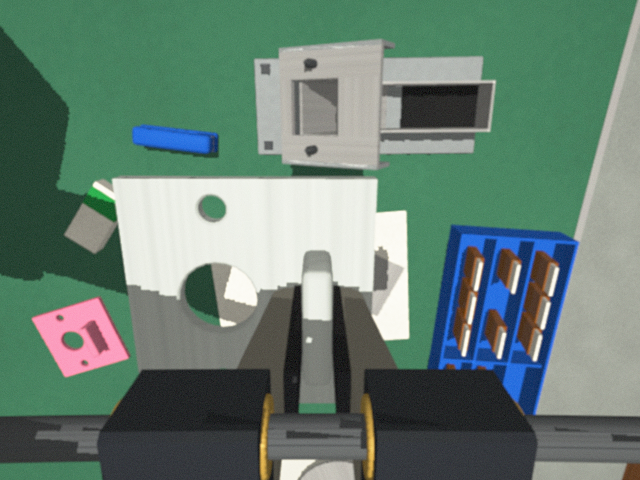

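The picture shows the deck at (335,105) with its pins at (310,63) and (311,150). The held plate has its bore at (219,296) and a pin hole at (212,208). I can now measure both from this one camera.

```bash
cat >> h.py <<'E'
def fitplane(q,tol=.003,nz=(.75,.95)):
    best=0;rng=np.random.default_rng(0)
    for _ in range(400):
        a=q[rng.choice(len(q),3,False)];n=np.cross(a[1]-a[0],a[2]-a[0]);n/=np.linalg.norm(n)+1e-12
        if not nz[0]<abs(n[2])<nz[1]: continue
        k=abs((q-a[0])@n)<tol
        if k.sum()>best:best=k.sum();K=k
    g=q[K];c=g.mean(0);n=np.linalg.svd(g-c,full_matrices=False)[2][2];return c,n*np.sign(n[2]),K
def rayplane(s,uv,c,n):
    q=cv2.undistortPoints(np.array(uv,float).reshape(-1,1,2),np.array(s["mtx"]),np.array(s["distortion"]))[:,0]
    d=np.stack([q[:,0],-q[:,1],-np.ones(len(q))],1)@rot(s).T;o=np.array(s["xyz"])
    return o+d*(((c-o)@n)/(d@n))[:,None]
def frame(psi):
    c,s=np.cos(psi),np.sin(psi);Y=np.array([-s,c,0]);Z=np.array([-.5*c,-.5*s,np.cos(np.pi/6)])
    return np.stack([np.cross(Y,Z),Y,Z],1)
E
python3 - <<'E'
from h import *
s=snapshot("wrist");w=cloud(s);p,r=pose();im=s["image"]
# plate in tool frame
T=(w-p)@r.as_matrix()
m=(np.arange(480)[:,None]>160)&(np.arange(480)[:,None]<400)&(abs(w[...,2]-.438)<.012)
c,n,K=fitplane(w[m],.002,(.9,1.01));print("plate plane tool",r.inv().apply(c-p).round(4),r.inv().apply(n).round(3))
nt=r.inv().apply(n)
P0=c
mask=np.zeros((480,640),np.uint8);mask[m]=0
on=np.abs((w-P0)@n)<.004;off=~on
def holefit(u,v,rad,R_):
    lab=cv2.connectedComponents(off.astype(np.uint8)[v-rad:v+rad,u-rad:u+rad])[1];L=(lab==lab[rad,rad]).astype(np.uint8)
    ct=max(cv2.findContours(L,cv2.RETR_EXTERNAL,cv2.CHAIN_APPROX_NONE)[0],key=len)[:,0]+[u-rad,v-rad]
    q=r.inv().apply(rayplane(s,ct,P0,n)-p);(cx,cy),rr=cv2.minEnclosingCircle(q[:,:2].astype(np.float32))
    print("hole",np.round([cx,cy],4),"mean",q[:,:2].mean(0).round(4),"r",rr)
holefit(219,292,60,0);holefit(212,208,22,0)
# deck
reg=np.zeros((480,640),bool);reg[30:175,262:400]=1
q=w[reg&(w[...,2]>.09)&(w[...,2]<.2)];c,n,K=fitplane(q,.0025)
print("deck n",n.round(4),"tilt",np.degrees(np.arccos(n[2])),"yaw",np.degrees(np.arctan2(-n[1],-n[0])),c.round(4))
g=q[K];psi=np.radians(4)
for _ in range(3):
    F=frame(psi);l=(g-c)@F;rc=cv2.minAreaRect(l[:,:2].astype(np.float32));print(rc)
    a=rc[2] if rc[2]<45 else rc[2]-90;psi+=np.radians(a)
print("psi",np.degrees(psi))
ctr=c+F@np.array([*rc[0],0]);o=ctr-F[:,0]*.015;print("origin by outer",o.round(4))
# z at origin
# pins: dark blobs
gray=cv2.cvtColor(im,cv2.COLOR_BGR2GRAY)
for u,v in((310,63),(311,150)):
    b=(gray[v-9:v+10,u-12:u+12]<90).astype(np.uint8);nn,lab,st,ce=cv2.connectedComponentsWithStats(b)
    k=1+np.argmax(st[1:,4]);print("pin blob",ce[k]+[u-12,v-9],st[k], )
for y in(.042,-.042):
    print("pred pin",proj(s,[o+F@np.array([0,y,0]),o+F@np.array([0,y,.018])]).round(1).tolist())
cv2.imwrite("pics/w3.png",np.vstack([cv2.resize(im[30:175,262:402],None,fx=4,fy=4,interpolation=cv2.INTER_CUBIC)]))
np.savez("deck.npz",o=o,psi=psi)
E
```

```text
plate plane tool [ 0.0195 -0.0384  0.0076] [-0.001  0.001 -1.   ]
hole [ 0.0001 -0.0464] mean [-0.0003 -0.0469] r 0.017076974734663963
hole [ 0.0418 -0.0453] mean [ 0.0413 -0.0466] r 0.005544206593185663
deck n [-0.4967 -0.0374  0.8671] tilt 29.878073214095718 yaw 4.307562278522771 [ 0.6272 -0.0655  0.1639]
((-0.009304717183113098, -0.003401409834623337), (0.11642014235258102, 0.11864441633224487), 0.15246905386447906)
((-0.009312521666288376, -0.003382086753845215), (0.11642014980316162, 0.1186453178524971), 0.02042316645383835)
((-0.009313572198152542, -0.003379497677087784), (0.11642014980316162, 0.11864541471004486), 0.002738804556429386)
psi 4.175631024874747
origin by outer [ 0.6065 -0.0704  0.1517]
pin blob [309.9673913   63.61956522] [ 7  5 12 11 92]
pin blob [311.01470588 149.76470588] [ 7  5 11  9 68]
pred pin [[313.6, 63.2], [304.1, 61.7]]
pred pin [[314.0, 148.8], [305.1, 150.1]]
```

View pics/w3.png

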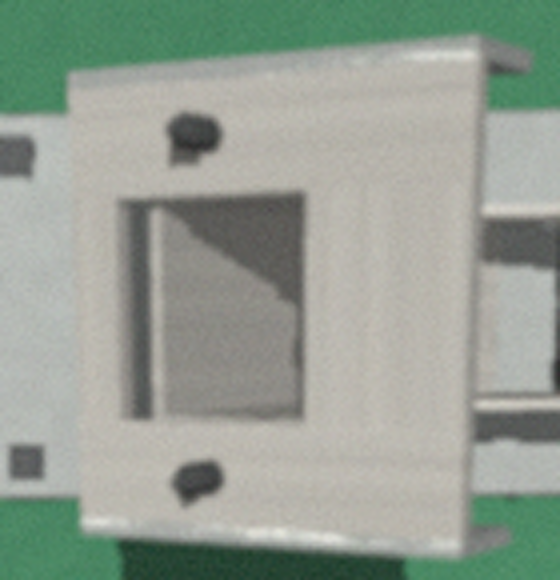

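```bash
python3 - <<'E'
from h import *
from scipy.optimize import least_squares
s=snapshot("wrist")
d=np.load("deck.npz")
px=np.array([[292,80],[338,78],[337.8,134.5],[292.5,134.8],[279.5,48.5],[382,39],[378,168.5],[282.3,162.5]])
mod=np.array([[-28,28],[28,28],[28,-28],[-28,-28],[-42,57],[72,57],[72,-57],[-42,-57]])/1000
f=lambda v:(proj(s,np.array([v[0],v[1],.1517+v[2]])+np.c_[mod,np.zeros(8)]@frame(v[3]).T)-px).ravel()
S=least_squares(f,[*d["o"][:2],0,d["psi"]],loss="soft_l1");v=S.x
print(v[:2],.1517+v[2],np.degrees(v[3]));print(S.fun.reshape(-1,2).round(1).tolist())
o=np.array([v[0],v[1],.1517+v[2]]);F=frame(v[3])
for y in(.042,-.042):print(proj(s,[o+F@np.array([0,y,0]),o+F@np.array([0,y,.018])]).round(1).tolist())
E
```

```text
[ 0.60741921 -0.07054823] 0.15628754815166576 4.458061344824915
[[-1.2, -0.7], [0.8, -1.1], [0.6, 1.8], [-0.3, 0.2], [-0.8, 1.0], [0.4, 1.1], [-0.0, -0.9], [0.1, -0.9]]
[[313.9, 63.0], [304.4, 61.5]]
[[314.8, 149.3], [305.8, 150.8]]
```

```bash
cat >> h.py <<'E'
PSI=np.radians(4.3);O=np.array([.607,-.0702,.150]);F=frame(PSI)
TD=tool(-F[:,2],F[:,0])
E
python3 - <<'E'
from h import *
p,r=pose();print(p)
m,q=plan(p,r,O+F@np.array([.0467,0,.0156+.12]),TD,7,0)
plan(m,q,O+F@np.array([.0467,0,.0156+.03]),TD,3,0)
E
```

```text
[ 0.61880883 -0.15231262  0.44708544]
7 rows -> [ 0.5797 -0.0722  0.2907] [150.   -0.   94.3] need 4.5
[[0,[0.059,-0.024,0.112],[-0.626,0.001,-0.008]],[0,[0.059,-0.032,0.109],[-0.625,0.002,-0.007]],[0,[0.059,-0.04,0.107],[-0.626,0.001,-0.008]],[0,[0.059,-0.048,0.104],[-0.626,0.001,-0.008]],[0,[0.059,-0.055,0.1],[-0.626,0.002,-0.007]],[0,[0.059,-0.063,0.095],[-0.625,0.001,-0.008]],[0,[0.059,-0.07,0.091],[-0.626,0.002,-0.008]]]
3 rows -> [ 0.6246 -0.0688  0.2127] [150.   -0.   94.3] need 1.5
[[0,[0,0,0.15],[0,0,0]],[0,[0,0,0.15],[0,0,0]],[0,[0,0,0.15],[0,0,0]]]
```

Request:
{"api": "servo_tool", "payload": {
  "moves": [
    [0,[0.059,-0.024,0.112],[-0.626,0,-0.008]],
    [0,[0.059,-0.032,0.109],[-0.626,0,-0.008]],
    [0,[0.059,-0.04,0.107],[-0.626,0,-0.008]],
    [0,[0.059,-0.048,0.104],[-0.626,0,-0.008]],
    [0,[0.059,-0.055,0.1],[-0.626,0,-0.008]],
    [0,[0.059,-0.063,0.095],[-0.626,0,-0.008]],
    [0,[0.059,-0.07,0.09],[-0.626,0,-0.008]],
    [0,[0,0,0.15],[0,0,0]]
  ]
}}

```text
time_s: 8.65
eef_pos: [0.5925, -0.0704, 0.2642]
orientation: [150.0, 0.1, 94.3]
force: [0.3, -0.1, -3.2]
width: 0.0113
grasp_force: 35.0
```

Request:
{"api": "servo_tool", "payload": {
  "moves": [
    [0,[0,0,0.15],[0,0,0]],
    [0,[0,0,0.1],[0,0,0]],
    [0,[0,0,0],[0,0,0]],
    [0,[0,0,0],[0,0,0]]
  ]
}}

```text
time_s: 9.15
eef_pos: [0.6203, -0.0691, 0.2232]
orientation: [149.9, 0.1, 94.3]
force: [-0.2, -0.6, -2.8]
width: 0.0115
grasp_force: 35.0
```

```bash
python3 - <<'E'
from h import *
p,r=pose();print(p,r.as_euler('xyz',degrees=True), (F.T@(p-O)).round(4),get_obs()["force"])
plan(p,r,O+F@np.array([.0467,0,.0156+.018]),TD,2,0)
s=snapshot("scene");cv2.imwrite("pics/s2.png",cv2.resize(s["image"][200:330,190:330],None,fx=4,fy=4,interpolation=cv2.INTER_CUBIC))
E
```

```text
[ 0.62033796 -0.06913376  0.223182  ] [1.49881286e+02 1.03031898e-01 9.43293645e+01] [0.0482 0.0001 0.0567] [-0.20003811 -0.59998577 -2.79864648]
2 rows -> [ 0.6305 -0.0684  0.2025] [150.   -0.   94.3] need 0.4
[[0,[0,-0.004,0.058],[0.009,0.005,0.006]],[0,[0,-0.004,0.057],[0.008,0.006,0.005]]]
```

View pics/s2.png

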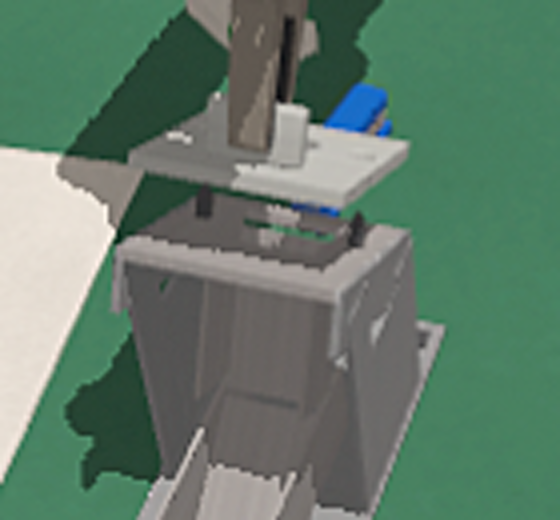

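Request:
{"api": "servo_tool", "payload": {
  "moves": [
    [0,[0,-0.004,0.058],[0.008,0,0]],
    [0,[0,-0.004,0.058],[0.008,0,0]],
    [0,[0,0,0.02],[0,0,0]],
    [0,[0,0,0],[0,0,0]],
    [0,[0,0,0],[0,0,0]]
  ]
}}

```text
time_s: 9.82
eef_pos: [0.6329, -0.0681, 0.1986]
orientation: [150.0, 0.1, 94.3]
force: [0.6, 0.6, -3.1]
width: 0.0117
grasp_force: 35.0
```

```bash
python3 - <<'E'
from h import *
p,r=pose();o=get_obs();print(r.as_euler('xyz',degrees=True), (F.T@(p-O)).round(4),o["force"],F.T@o["force"],o["wrist_torque"])
E
```

```text
[1.49976856e+02 1.01072058e-01 9.43329072e+01] [0.0468 0.0001 0.029 ] [ 0.58968969  0.63313146 -3.05967986] [-0.97947976  0.58713509 -2.96751108] [-1.03954957e-01  5.44035868e-01 -1.81978912e-04]
```

Request:
{"api": "servo_tool", "payload": {
  "moves": [
    [0,[0,0,0.015],[0,0,0]],
    [0,[0,0,0.015],[0,0,0]],
    [0,[0,0,0],[0,0,0]]
  ]
}}

```text
time_s: 10.2
eef_pos: [0.6358, -0.0678, 0.193]
orientation: [150.0, 0.1, 94.3]
force: [-0.8, -0.0, -3.6]
width: 0.0117
grasp_force: 35.0
```

Request:
{"api": "servo_tool", "payload": {
  "moves": [
    [0,[0,0,0.015],[0,0,0]],
    [0,[0,0,0.012],[0,0,0]],
    [0,[0,0,0],[0,0,0]]
  ]
}}

```text
time_s: 10.58
eef_pos: [0.6385, -0.0676, 0.1883]
orientation: [150.0, 0.1, 94.3]
force: [-0.7, 1.0, -2.5]
width: 0.0117
grasp_force: 35.0
```

```bash
python3 - <<'E'
from h import *
p,r=pose();o=get_obs();print(r.as_euler('xyz',degrees=True), (F.T@(p-O)).round(4),o["force"],F.T@o["force"],o["wrist_torque"])
E
```

```text
[1.50004446e+02 9.14927546e-02 9.43333236e+01] [0.0465 0.0002 0.0174] [-0.69900999  0.98356715 -2.49464536] [-1.78711264  1.03320942 -1.84877838] [-0.09166905  0.54666574 -0.00307084]
```

Request:
{"api": "servo_tool", "payload": {
  "moves": [
    [0,[0,0,0.006],[0,0,0]],
    [0,[0,0,0],[0,0,0]],
    [0,[0,0,0],[0,0,0]]
  ]
}}

```text
time_s: 10.95
eef_pos: [0.6391, -0.0676, 0.1876]
orientation: [150.0, 0.1, 94.3]
force: [0.7, -0.1, -3.1]
width: 0.0117
grasp_force: 35.0
```

Request:
{"api": "servo_tool", "payload": {
  "moves": [
    [0,[0,0,0.005],[0,0,0]],
    [0,[0,0,0],[0,0,0]],
    [0,[0,0,0],[0,0,0]]
  ]
}}

```text
time_s: 11.32
eef_pos: [0.6395, -0.0676, 0.1872]
orientation: [150.0, 0.1, 94.3]
force: [-6.6, -0.4, 5.0]
width: 0.0118
grasp_force: 35.0
```

```bash
python3 - <<'E'
from h import *
p,r=pose();o=get_obs();print(r.as_euler('xyz',degrees=True), (F.T@(p-O)).round(4),o["force"],F.T@o["force"],o["wrist_torque"])
E
```

```text
[1.49961833e+02 1.05220352e-01 9.43401814e+01] [0.0468 0.0001 0.0159] [-6.56166136 -0.41162436  5.02713005] [-3.17973294  0.08151932  7.64064945] [-0.09939627  0.85589464 -0.01907029]
```

Contact is firm and normal to the deck. I'll release and back off along the tool axis.

Request:
{"api": "servo_tool", "payload": {
  "moves": [
    [0.4,[0,0,0],[0,0,0]],
    [0.4,[0,0,0],[0,0,0]],
    [0.4,[0,0,0],[0,0,0]],
    [0.4,[0,0,0],[0,0,0]],
    [0.4,[0,0,-0.05],[0,0,0]],
    [0.4,[0,0,-0.15],[0,0,0]],
    [0.4,[0,0,-0.25],[0,0,0]],
    [0.4,[0,0,-0.3],[0,0,0]]
  ]
}}

```text
time_s: 12.32
eef_pos: [0.5634, -0.073, 0.3175]
orientation: [150.1, 0.1, 94.3]
force: [1.1, -0.9, 0.3]
width: 0.0367
grasp_force: 0.0
```

Request:
{"api": "servo_tool", "payload": {
  "moves": [
    [0.4,[0,0.05,-0.25],[0,0,0]],
    [0.4,[0,0,0],[0,0,0]],
    [0.4,[0,0,0],[0,0,0]]
  ]
}}

```text
time_s: 12.7
eef_pos: [0.548, -0.0742, 0.3647]
orientation: [150.0, 0.1, 94.3]
force: [0.2, 0.6, -0.3]
width: 0.037
grasp_force: 0.0
```

```bash
cat > meas.py <<'E'
from h import *
def bore(dbg=None):
    s=snapshot("wrist");w=cloud(s);p,r=pose()
    L=(w-O)@F
    q=w[(abs(L[...,0]-.015)<.065)&(abs(L[...,1])<.065)&(abs(L[...,2]-.009)<.012)]
    c,n,K=fitplane(q,.002)
    print("plate top n",n.round(4),"tilt",np.degrees(np.arccos(n[2])).round(2),"yaw",np.degrees(np.arctan2(-n[1],-n[0])).round(2),"height at centre",((c-O)@F).round(4))
    off=(abs((w-c)@n)>.004).astype(np.uint8)
    res=[]
    for P in([0,0,.008],[0,.042,.008],[0,-.042,.008],[.015,0,.008]):
        u,v=proj(s,O+F@np.array(P))[0].round().astype(int);print(P,u,v)
    u,v=proj(s,O+F@np.array([0,0,.008]))[0].round().astype(int)
    lab=cv2.connectedComponents(off)[1];k=lab[v,u];ys,xs=np.where(lab==k)
    ct=max(cv2.findContours((lab==k).astype(np.uint8),cv2.RETR_EXTERNAL,cv2.CHAIN_APPROX_NONE)[0],key=len)[:,0]
    X=(rayplane(s,ct,c,n)-O)@F
    print("bore(deck frame)",cv2.minEnclosingCircle(X[:,:2].astype(np.float32)),X.mean(0).round(4))
    return s,w
if __name__=="__main__":
    s,w=bore();cv2.imwrite("pics/w4.png",s["image"]);p,r=pose();print(p,((p-O)@F).round(4))
E
python3 meas.py
```

```text
plate top n [-0.4967 -0.039   0.867 ] tilt 29.88 yaw 4.49 height at centre [0.015  0.0021 0.0093]
[0, 0, 0.008] 256 203
[0, 0.042, 0.008] 254 156
[0, -0.042, 0.008] 257 248
[0.015, 0, 0.008] 272 203
bore(deck frame) ((0.000853200675919652, -0.00017426467093173414), 0.017276272177696228) [ 0.0009 -0.0002  0.0093]
[ 0.54791608 -0.07405434  0.36371381] [0.0556 0.0006 0.2147]
```

View pics/w4.png

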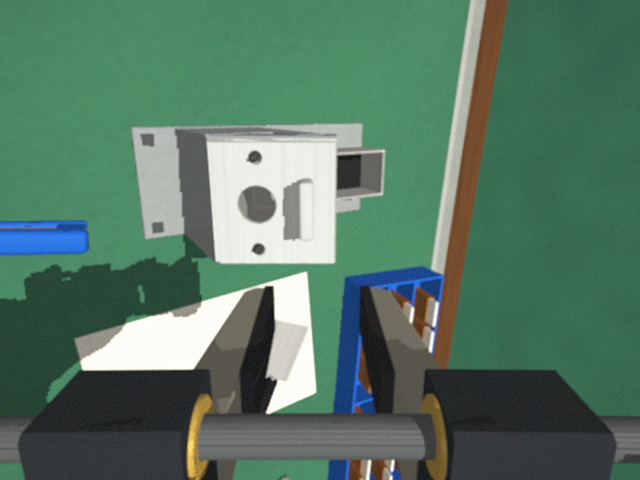

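The plate sits flush over both pins, with the pin heads at (255,157) and (258,249), the bore at (257,204) and the handle upslope. Tilt reads 29.9° and the bore is within about 1 mm of the deck origin. Next I'll look at the bottles.

```bash
python3 - <<'E'
from h import *
p,r=pose();a=np.radians(28)
plan(p,r,[.482,.25,.25],tool([0,0,-1],[np.cos(a),np.sin(a),0]),8,.6)
E
```

```text
8 rows -> [0.482  0.2499 0.25  ] [-180.    0.  118.] need 5.8
[[0.6,[0.205,-0.058,0.048],[0.536,0.114,-0.42]],[0.6,[0.207,-0.044,0.055],[0.536,0.114,-0.42]],[0.6,[0.208,-0.029,0.06],[0.536,0.113,-0.42]],[0.6,[0.209,-0.016,0.064],[0.536,0.114,-0.42]],[0.6,[0.208,0,0.067],[0.536,0.114,-0.42]],[0.6,[0.206,0.014,0.07],[0.536,0.114,-0.42]],[0.6,[0.205,0.029,0.071],[0.537,0.113,-0.42]],[0.6,[0.201,0.044,0.072],[0.536,0.114,-0.42]]]
```

Request:
{"api": "servo_tool", "payload": {
  "moves": [
    [0.6,[0.205,-0.058,0.048],[0.536,0.114,-0.42]],
    [0.6,[0.207,-0.044,0.055],[0.536,0.114,-0.42]],
    [0.6,[0.208,-0.03,0.06],[0.536,0.114,-0.42]],
    [0.6,[0.209,-0.016,0.064],[0.536,0.114,-0.42]],
    [0.6,[0.208,0,0.067],[0.536,0.114,-0.42]],
    [0.6,[0.206,0.014,0.07],[0.536,0.114,-0.42]],
    [0.6,[0.205,0.03,0.07],[0.536,0.114,-0.42]],
    [0.6,[0.2,0.044,0.07],[0.536,0.114,-0.42]]
  ]
}}

```text
time_s: 13.75
eef_pos: [0.4817, 0.2508, 0.2491]
orientation: [-179.8, 0.0, 118.1]
force: [0.2, 0.4, -0.6]
width: 0.0548
grasp_force: 0.0
```

Request:
{"api": "servo_tool", "payload": {
  "moves": [
    [0.6,[0,0,0],[0,0,0]],
    [0.6,[0,0,0],[0,0,0]]
  ]
}}

```text
time_s: 14.0
eef_pos: [0.4823, 0.249, 0.2502]
orientation: [-179.9, 0.1, 118.0]
force: [0.4, -0.0, 1.0]
width: 0.0548
grasp_force: 0.0
```

```bash
cat > bott.py <<'E'
from h import *
s=snapshot("wrist");w=cloud(s);p,r=pose();print(p,r.as_euler('xyz',degrees=True).round(2))
cv2.imwrite("pics/w5.png",s["image"])
for m in masks_of(s,"bottle_1")[:4]:
    q=w[m["mask"]];q=q[~np.isnan(q[:,0])];cap=q[(q[:,2]>.077)&(q[:,2]<.09)]
    c=s["image"][m["mask"]].mean(0).round()
    if len(cap)<30: print(m["score"],m["extent"],c,len(cap));continue
    cc,cr=cv2.minEnclosingCircle(cap[:,:2].astype(np.float32))
    b=q[(q[:,2]>.01)&(q[:,2]<.045)]; 
    # circle fit to body surface points with the cap's axis
    d=np.linalg.norm(b[:,:2]-np.array(cc),axis=1) if len(b) else np.array([0])
    print(round(m["score"],2),np.round(m["extent"]),c,"cap",np.round(cc,4),cap.mean(0).round(4),round(cr*2e3,1),"body 2r",(2e3*np.percentile(d,[20,50,80])).round(1),len(b))
E
python3 bott.py
```

```text
[0.48248163 0.24874362 0.2508091 ] [1.7999e+02 7.0000e-02 1.1797e+02]
0.91 [285. 268.  34.  59.] [ 20.  24. 119.] cap [0.4809 0.1831] [0.4805 0.1844 0.0831] 26.9 body 2r [30.  30.4 30.7] 339
0.71 [307.  69.  46.  54.] [135. 165. 191.] cap [0.4195 0.3449] [0.4194 0.3449 0.0835] 27.2 body 2r [37.8 38.  38.3] 38
0.59 [328. 202.  36.  46.] [138. 160. 175.] cap [0.4878 0.2546] [0.4875 0.2552 0.0832] 26.9 body 2r [29.9 30.2 30.4] 187
```

View pics/w5.png

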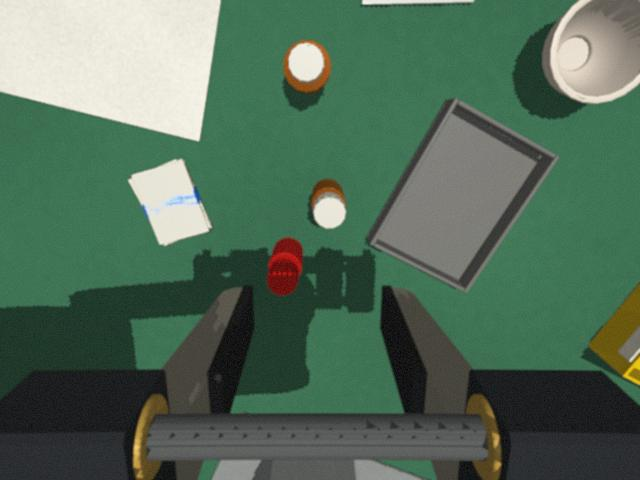

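The amber bottle at (328,202) has a 30 mm body, so it is the thin one that fits. The one at (307,69) measures 38 mm and is fat. The red one at (285,268) I leave alone. I'll grip the thin one by its cap.

```bash
python3 - <<'E'
from h import *
p,r=pose();a=np.radians(28);t=tool([0,0,-1],[np.cos(a),np.sin(a),0])
plan(p,r,np.array([.4877,.2551,.061])+t.apply([0,.001,0]),t,4,.6)
E
```

```text
4 rows -> [0.4886 0.2557 0.0609] [180.   0. 118.] need 3.2
[[0.6,[0.004,0.01,0.238],[0.002,0.002,-0.002]],[0.6,[0.005,0.011,0.238],[0.003,0.003,-0.002]],[0.6,[0.004,0.01,0.238],[0.002,0.002,-0.002]],[0.6,[0.005,0.011,0.238],[0.002,0.002,-0.002]]]
```

Request:
{"api": "servo_tool", "payload": {
  "moves": [
    [0.6,[0.005,0.01,0.238],[0,0,0]],
    [0.6,[0.005,0.011,0.238],[0,0,0]],
    [0.6,[0.004,0.01,0.238],[0,0,0]],
    [0.6,[0.005,0.011,0.238],[0,0,0]],
    [0.6,[0,0,0],[0,0,0]],
    [0.6,[0,0,0],[0,0,0]]
  ],
  "grip_force": 18
}}

```text
time_s: 14.85
eef_pos: [0.4897, 0.2568, 0.0629]
orientation: [179.8, 0.0, 118.0]
force: [0.3, -0.1, 0.7]
width: 0.0552
grasp_force: 0.0
```

```bash
python3 bott.py
```

```text
[0.49009    0.25713023 0.06339121] [1.7974e+02 4.0000e-02 1.1796e+02]
0.91 [240. 407.  70. 147.] [ 19.  21. 123.] cap [0.4757 0.2021] [0.4849 0.1784 0.0835] 65.3 body 2r [11.5 19.6 32.1] 1111
0.84 [316. 298.  68. 120.] [ 88. 111. 128.] cap [0.4883 0.2548] [0.4877 0.2558 0.083 ] 27.1 body 2r [29.3 29.7 30.2] 1151
0.69 [269.  48. 100.  89.] [133. 161. 185.] cap [0.4199 0.3449] [0.4216 0.3421 0.0835] 27.0 body 2r [37.4 37.8 38.1] 314
```

Request:
{"api": "servo_tool", "payload": {
  "moves": [
    [0.6,[-0.005,-0.005,0.01],[0,0,0]],
    [0.6,[0,0,0],[0,0,0]],
    [0,[0,0,0],[0,0,0]],
    [0,[0,0,0],[0,0,0]],
    [0,[0,0,0],[0,0,0]],
    [0,[0,0,0],[0,0,0]],
    [0,[0,0,0],[0,0,0]]
  ]
}}

```text
time_s: 15.82
eef_pos: [0.4882, 0.2555, 0.0591]
orientation: [179.9, 0.0, 118.0]
force: [0.2, 0.0, -0.5]
width: 0.0259
grasp_force: 18.0
```

Request:
{"api": "servo_tool", "payload": {
  "moves": [
    [0,[0,0,-0.1],[0,0,0]],
    [0,[0,0,-0.2],[0,0,0]],
    [0,[0,0,-0.3],[0,0,0]],
    [0,[0,0,-0.3],[0,0,0]],
    [0,[0,0,-0.3],[0,0,0]]
  ]
}}

```text
time_s: 16.45
eef_pos: [0.4875, 0.2554, 0.3011]
orientation: [179.9, 0.0, 118.0]
force: [1.1, -0.2, -1.0]
width: 0.0255
grasp_force: 18.0
```

```bash
python3 - <<'E'
from h import *
p,r=pose();print(p,get_obs()["width"],get_obs()["grasp_force"])
s=snapshot("wrist");w=cloud(s);T=(w-p)@r.as_matrix()
m=(abs(T[...,1])<.03)&(abs(T[...,0])<.04)
def fit(q):
    x,y=q[:,0],q[:,1];A=np.c_[2*x,2*y,np.ones(len(x))];c=np.linalg.lstsq(A,x*x+y*y,rcond=None)[0];return np.r_[c[:2],np.sqrt(c[2]+c[0]**2+c[1]**2)].round(4)
for lo,hi in((.013,.025),(.025,.04),(.04,.058)):
    q=T[m&(T[...,2]>lo)&(T[...,2]<hi)]
    if len(q)>30: print(lo,len(q),fit(q),"yrange",q[:,1].min(),q[:,1].max(),"xmax",np.percentile(q[:,0],98).round(4))
U=(F.T@TD.as_matrix())
d=O+F@np.array([.002,0,.061+.09])
mid,q=plan(p,r,d,TD,9,0)
E
```

```text
[0.48754221 0.25535836 0.30113798] 0.025490927131137327 17.953406274318695
0.013 489 [-0.001  -0.0016  0.0152] yrange -0.015607453214341939 0.013278865595556973 xmax 0.0143
0.025 521 [-0.001  -0.0014  0.0151] yrange -0.015350826002287018 0.013969878393357013 xmax 0.0143
0.04 441 [-0.001  -0.0012  0.0152] yrange -0.016185362301073907 0.01423613175298505 xmax 0.0143
9 rows -> [ 0.5334 -0.0757  0.2818] [150.    0.   94.3] need 5.6
[[0,[-0.174,-0.064,0.011],[-0.476,-0.1,0.374]],[0,[-0.177,-0.056,0.009],[-0.477,-0.1,0.375]],[0,[-0.18,-0.049,0.009],[-0.476,-0.1,0.374]],[0,[-0.181,-0.042,0.008],[-0.477,-0.099,0.374]],[0,[-0.182,-0.034,0.008],[-0.476,-0.1,0.374]],[0,[-0.184,-0.026,0.009],[-0.477,-0.1,0.375]],[0,[-0.185,-0.018,0.009],[-0.476,-0.1,0.374]],[0,[-0.186,-0.01,0.012],[-0.477,-0.1,0.374]]]
[[0,[-0.185,-0.003,0.012],[-0.476,-0.1,0.374]]]
```

Request:
{"api": "servo_tool", "payload": {
  "moves": [
    [0,[-0.174,-0.064,0.011],[-0.476,-0.1,0.374]],
    [0,[-0.177,-0.056,0.009],[-0.476,-0.1,0.374]],
    [0,[-0.18,-0.049,0.009],[-0.476,-0.1,0.374]],
    [0,[-0.181,-0.042,0.008],[-0.476,-0.1,0.374]],
    [0,[-0.182,-0.034,0.008],[-0.476,-0.1,0.374]],
    [0,[-0.184,-0.026,0.009],[-0.476,-0.1,0.374]],
    [0,[-0.185,-0.018,0.009],[-0.476,-0.1,0.374]],
    [0,[-0.186,-0.01,0.012],[-0.476,-0.1,0.374]]
  ]
}}

```text
time_s: 17.5
eef_pos: [0.5286, -0.04, 0.2818]
orientation: [153.2, 0.6, 96.8]
force: [0.1, -0.1, -0.8]
width: 0.0255
grasp_force: 18.0
```

Request:
{"api": "servo_tool", "payload": {
  "moves": [
    [0,[-0.185,-0.003,0.012],[-0.48,-0.1,0.374]],
    [0,[0,0,0],[0,0,0]],
    [0,[0,0,0],[0,0,0]],
    [0,[0,0,0],[0,0,0]]
  ]
}}

```text
time_s: 18.0
eef_pos: [0.5341, -0.0746, 0.2801]
orientation: [150.0, 0.0, 94.4]
force: [0.7, -0.7, -0.2]
width: 0.0259
grasp_force: 18.0
```

```bash
cat > st.py <<'E'
from h import *
import sys
p,r=pose();o=get_obs();print(r.as_euler('xyz',degrees=True).round(2),"deck",((p-O)@F).round(4),"F deck",(F.T@o["force"]).round(2),o["width"],"tilt err",np.degrees((r.inv()*TD).as_rotvec()).round(2))
if len(sys.argv)>1:
    v=[float(x) for x in sys.argv[1:]];plan(p,r,O+F@np.array(v[:3]),TD,int(v[3]),0)
E
python3 st.py .0018 .0009 .076 3
```

```text
[1.5001e+02 2.0000e-02 9.4400e+01] deck [0.0018 0.0011 0.1492] F deck [ 0.44 -0.72 -0.51] 0.025942786276323283 tilt err [-0.01 -0.03  0.1 ]
3 rows -> [ 0.5706 -0.072   0.2167] [150.    0.   94.3] need 1.2
[[0,[0,0,0.122],[0,-0.002,0.005]],[0,[-0.001,0,0.122],[-0.001,-0.001,0.004]],[0,[0,0,0.122],[0,-0.002,0.005]]]
```

Request:
{"api": "servo_tool", "payload": {
  "moves": [
    [0,[0,0,0.12],[0,0,0.005]],
    [0,[-0.001,0,0.12],[0,0,0.005]],
    [0,[0,0,0.11],[0,0,0.005]],
    [0,[0,0,0],[0,0,0]],
    [0,[0,0,0.03],[0,0,0]],
    [0,[0,0,0.02],[0,0,0]],
    [0,[0,0,0.02],[0,0,0]],
    [0,[0,0,0],[0,0,0]]
  ]
}}

```text
time_s: 19.0
eef_pos: [0.5757, -0.0726, 0.2071]
orientation: [150.0, -0.0, 94.2]
force: [-0.5, 0.3, -0.6]
width: 0.0251
grasp_force: 18.0
```

```bash
python3 st.py .0018 .0009 .04 2
```

```text
[ 1.500e+02 -4.000e-02  9.422e+01] deck [ 0.0014 -0.      0.0652] F deck [-0.76  0.31 -0.3 ] 0.02512853620928632 tilt err [-0.    0.01 -0.09]
2 rows -> [ 0.5885 -0.0706  0.1855] [150.   -0.   94.3] need 0.4
[[0,[0.002,0.001,0.063],[0,0.001,-0.006]],[0,[0.003,0.001,0.063],[-0.001,0,-0.006]]]
```

Request:
{"api": "servo_tool", "payload": {
  "moves": [
    [0,[0.003,0.001,0],[0,0,0]],
    [0,[0,0,0.02],[0,0,0]],
    [0,[0,0,0.02],[0,0,0]],
    [0,[0,0,0],[0,0,0]]
  ]
}}

```text
time_s: 19.5
eef_pos: [0.5798, -0.0716, 0.1999]
orientation: [150.0, -0.0, 94.2]
force: [0.3, -0.1, 0.3]
width: 0.0254
grasp_force: 18.0
```

```bash
python3 st.py .0018 .0009 .03 2
```

```text
[ 1.5004e+02 -5.0000e-02  9.4230e+01] deck [0.0013 0.0007 0.0568] F deck [ 0.4  -0.15  0.1 ] 0.02544302916347967 tilt err [-0.04 -0.   -0.09]
2 rows -> [ 0.5935 -0.0703  0.1768] [150.    0.   94.3] need 0.4
[[0,[0.001,0.001,0.067],[-0.003,0,-0.006]],[0,[0,0.001,0.067],[-0.002,-0.001,-0.006]]]
```

Request:
{"api": "servo_tool", "payload": {
  "moves": [
    [0,[0,0.001,0.03],[0,0,0]],
    [0,[0,0.001,0.04],[0,0,0]],
    [0,[0,0,0.04],[0,0,0]],
    [0,[0,0,0.04],[0,0,0]],
    [0,[0,0,0.03],[0,0,0]],
    [0,[0,0,0],[0,0,0]],
    [0,[0,0,0],[0,0,0]]
  ]
}}

```text
time_s: 20.38
eef_pos: [0.5981, -0.0703, 0.1694]
orientation: [150.0, -0.0, 94.2]
force: [-0.8, 0.3, -0.1]
width: 0.0259
grasp_force: 18.0
```

```bash
python3 st.py
```

```text
[ 1.500e+02 -3.000e-02  9.422e+01] deck [0.002  0.0006 0.0212] F deck [-0.77  0.37  0.3 ] 0.025938355583529277 tilt err [ 0.    0.01 -0.08]
```

The bottle is inserted with no contact force, foot about 38 mm below the deck face. I'll release it.

Request:
{"api": "servo_tool", "payload": {
  "moves": [
    [0.35,[0,0,0],[0,0,0]],
    [0.35,[0,0,0],[0,0,0]],
    [0.35,[0,0,0],[0,0,0]],
    [0.35,[0,0,0],[0,0,0]],
    [0.35,[0,0,-0.1],[0,0,0]],
    [0.35,[0,0,-0.25],[0,0,0]],
    [0.35,[0,0,-0.3],[0,0,0]],
    [0.5,[0,0,-0.25],[0,0,0]]
  ]
}}

```text
time_s: 21.38
eef_pos: [0.5074, -0.0771, 0.3271]
orientation: [150.0, -0.0, 94.2]
force: [1.0, -0.8, -0.0]
width: 0.0405
grasp_force: 0.0
```

Request:
{"api": "servo_tool", "payload": {
  "moves": [
    [0.6,[0,0,-0.1],[0,0,0]],
    [0.6,[0,0,0],[0,0,0]],
    [0.6,[0,0,0],[0,0,0]]
  ]
}}

```text
time_s: 21.75
eef_pos: [0.4983, -0.0776, 0.3415]
orientation: [150.1, -0.1, 94.2]
force: [0.3, -0.2, 0.8]
width: 0.0549
grasp_force: 0.0
```

```bash
python3 - <<'E'
from meas import *
s,w=bore()
st=np.stack([[np.cos(PSI),np.sin(PSI),0],[-np.sin(PSI),np.cos(PSI),0],[0,0,1]],1)
for n in("scene","top"):
    t=snapshot(n);W=cloud(t)
    for m in masks_of(t,"bottle_1")[:5]:
        q=W[m["mask"]];q=q[~np.isnan(q[:,0])];c=np.median(q,0);print(n,round(m["score"],2),np.round(m["extent"]),c.round(3),"stand",((c-O)@st).round(3)[:2],t["image"][m["mask"]].mean(0).round())
    if n=="scene":cv2.imwrite("pics/s6.png",cv2.resize(t["image"][200:400,190:330],None,fx=3,fy=3,interpolation=cv2.INTER_CUBIC))
p,r=pose();a=np.radians(38)
T=tool([0,0,-1],[np.cos(a),np.sin(a),0])
plan(p,r,np.array([.4195,.3449,.20])-T.apply([0.05,0,0]),T,10,.6)
E
```

```text
plate top n [-0.4973 -0.0387  0.8667] tilt 29.92 yaw 4.45 height at centre [0.0141 0.0018 0.0092]
[0, 0, 0.008] 317 203
[0, 0.042, 0.008] 317 156
[0, -0.042, 0.008] 317 247
[0.015, 0, 0.008] 333 203
bore(deck frame) ((0.00010795843991218135, -0.0003826079482678324), 0.01729292795062065) [0.0001 0.0001 0.0092]
scene 0.97 [243. 343.  22.  41.] [ 0.744 -0.056  0.036] stand [0.137 0.003] [ 65. 119. 164.]
scene 0.59 [389. 279.  14.  33.] [0.495 0.186 0.051] stand [-0.093  0.264] [ 11.  15. 151.]
scene 0.58 [463. 278.  24.  32.] [0.435 0.345 0.048] stand [-0.14   0.427] [ 63. 102. 132.]
scene 0.26 [278. 235.  23.  32.] [ 0.428 -0.113  0.039] stand [-0.182 -0.03 ] [172.  98.  35.]
top 0.78 [344. 143.  10.  30.] [ 0.746 -0.059  0.039] stand [0.139 0.   ] [ 55.  83. 119.]
top 0.51 [197. 262.  18.  16.] [0.421 0.337 0.063] stand [-0.155  0.42 ] [ 80. 103. 129.]
top 0.51 [255. 239.  14.  16.] [0.48  0.18  0.077] stand [-0.108  0.259] [ 23.  28. 135.]
10 rows -> [0.4503 0.3055 0.2   ] [-180.   -0.  128.] need 6.9
[[0.6,[0.193,-0.044,0.057],[0.422,0.127,-0.48]],[0.6,[0.194,-0.03,0.061],[0.423,0.127,-0.48]],[0.6,[0.194,-0.015,0.066],[0.422,0.127,-0.48]],[0.6,[0.194,-0.001,0.068],[0.422,0.127,-0.48]],[0.6,[0.192,0.014,0.072],[0.423,0.128,-0.48]],[0.6,[0.19,0.029,0.073],[0.422,0.127,-0.48]],[0.6,[0.187,0.043,0.075],[0.423,0.127,-0.48]],[0.6,[0.182,0.058,0.074],[0.422,0.127,-0.48]]]
[[0.6,[0.178,0.071,0.074],[0.422,0.127,-0.48]],[0.6,[0.172,0.086,0.073],[0.423,0.127,-0.48]]]
```

View pics/s6.png

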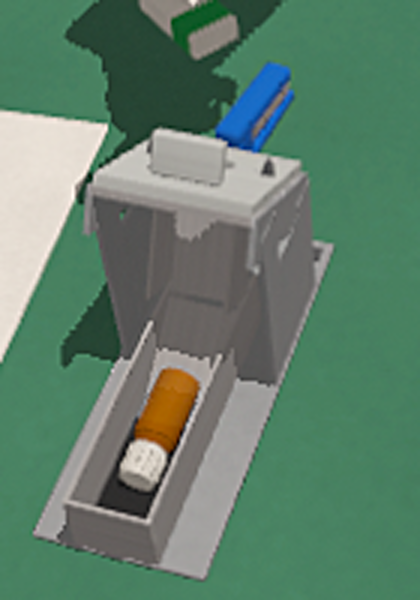

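The thin bottle lies in the catch pocket at crop (160,425) and the plate is still flush. Next is the fat bottle.

Request:
{"api": "servo_tool", "payload": {
  "moves": [
    [0.6,[0.193,-0.044,0.057],[0.422,0.127,-0.48]],
    [0.6,[0.194,-0.03,0.06],[0.422,0.127,-0.48]],
    [0.6,[0.194,-0.015,0.066],[0.422,0.127,-0.48]],
    [0.6,[0.194,0,0.068],[0.422,0.127,-0.48]],
    [0.6,[0.192,0.014,0.072],[0.422,0.127,-0.48]],
    [0.6,[0.19,0.03,0.073],[0.422,0.127,-0.48]],
    [0.6,[0.187,0.043,0.075],[0.422,0.127,-0.48]],
    [0.6,[0.182,0.058,0.074],[0.422,0.127,-0.48]]
  ]
}}

```text
time_s: 23.0
eef_pos: [0.4603, 0.2303, 0.2286]
orientation: [174.1, 1.5, 121.4]
force: [-0.5, -0.7, 0.4]
width: 0.0552
grasp_force: 0.0
```

Request:
{"api": "servo_tool", "payload": {
  "moves": [
    [0.6,[0.178,0.071,0.074],[0.422,0.127,-0.48]],
    [0.6,[0.172,0.086,0.073],[0.422,0.127,-0.48]],
    [0.6,[0,0,0],[0,0,0]],
    [0.6,[0,0,0],[0,0,0]],
    [0.6,[0,0,0],[0,0,0]]
  ]
}}

```text
time_s: 23.62
eef_pos: [0.4511, 0.3045, 0.2015]
orientation: [179.9, 0.1, 127.9]
force: [-0.3, -0.1, 1.1]
width: 0.0549
grasp_force: 0.0
```

```bash
cp pics/w5.png pics/w5b.png; python3 bott.py; python3 - <<'E'
from h import *
p,r=pose();a=np.radians(38);t=tool([0,0,-1],[np.cos(a),np.sin(a),0])
plan(p,r,np.array([.4195,.3449,.061])+t.apply([.0005,.0014,0]),t,4,.6)
E
```

```text
[0.45116812 0.30451703 0.20170946] [1.7986e+02 1.2000e-01 1.2791e+02]
0.72 [321. 151.  50.  59.] [133. 164. 190.] cap [0.4192 0.3451] [0.419  0.3454 0.0835] 27.2 body 2r [38.1 38.2 38.6] 52
0.64 [262. 348.  42.  81.] [ 18.  20. 114.] cap [0.4813 0.1833] [0.4816 0.1851 0.083 ] 27.2 body 2r [29.6 30.2 30.9] 521
4 rows -> [0.4203 0.3462 0.0609] [180.  -0. 128.] need 2.5
[[0.6,[0.065,0.001,0.176],[0.005,0.004,-0.003]],[0.6,[0.065,0.001,0.176],[0.006,0.004,-0.003]],[0.6,[0.065,0.001,0.176],[0.005,0.004,-0.003]],[0.6,[0.065,0.002,0.176],[0.005,0.005,-0.003]]]
```

Request:
{"api": "servo_tool", "payload": {
  "moves": [
    [0.6,[0.13,0.002,0.05],[0.005,0.004,0]],
    [0.6,[0.13,0.002,0.05],[0.005,0.004,0]],
    [0.6,[0,0.001,0.2],[0.005,0.004,0]],
    [0.6,[0,0,0.2],[0.005,0.004,0]],
    [0.6,[0,0,0.2],[0,0,0]],
    [0.6,[0,0,0],[0,0,0]],
    [0.6,[0,0,0],[0,0,0]]
  ]
}}

```text
time_s: 24.6
eef_pos: [0.4206, 0.3472, 0.0626]
orientation: [180.0, -0.0, 128.0]
force: [0.2, -0.0, 0.6]
width: 0.0553
grasp_force: 0.0
```

Request:
{"api": "servo_tool", "payload": {
  "moves": [
    [0,[0,0,0],[0,0,0]],
    [0,[0,0,0],[0,0,0]],
    [0,[0,0,0],[0,0,0]],
    [0,[0,0,0],[0,0,0]],
    [0,[0,0,0],[0,0,0]]
  ]
}}

```text
time_s: 25.22
eef_pos: [0.4202, 0.3472, 0.0617]
orientation: [180.0, -0.0, 128.0]
force: [0.1, -0.6, 5.9]
width: 0.0256
grasp_force: 18.0
```

```bash
python3 - <<'E'
from h import *
p,r=pose();o=get_obs();print(p,r.as_euler('xyz',degrees=True),o["width"],o["grasp_force"],o["force"])
m,q=plan(p,r,p+[0,0,.11],r,3,0)
a=np.radians(30);t=tool([0,0,-1],[np.cos(a),np.sin(a),0])
m,q=plan(m,q,[.60,.312,.17],t,4,0)
m,q=plan(m,q,[.60,.312,p[2]+.0055],t,4,0)
E
```

```text
[0.42021979 0.34723893 0.06167604] [ 1.79994505e+02 -7.20513167e-03  1.27989464e+02] 0.02555955167137725 18.00088942050934 [ 0.09867803 -0.57154608  5.90116781]
3 rows -> [0.4202 0.3472 0.1717] [ 1.7999e+02 -1.0000e-02  1.2799e+02] need 1.8
[[0,[0,0,-0.183],[0,0,0]],[0,[0,0,-0.184],[0,0,0]],[0,[0,0,-0.183],[0,0,0]]]
4 rows -> [0.6    0.3121 0.1701] [-180.   -0.  120.] need 3.1
[[0,[-0.173,0.15,0.002],[0,0,0.291]],[0,[-0.168,0.156,0.002],[0,-0.001,0.29]],[0,[-0.162,0.162,0.002],[0.001,0,0.291]],[0,[-0.156,0.167,0.002],[0,0,0.29]]]
4 rows -> [0.6    0.3121 0.0673] [-180.   -0.  120.] need 1.7
[[0,[0,0,0.129],[0,0,0]],[0,[0,0,0.128],[0,0,0]],[0,[0,0,0.129],[0,0,0]],[0,[0,0,0.128],[0,0,0]]]
```

Request:
{"api": "servo_tool", "payload": {
  "moves": [
    [0,[0,0,-0.18],[0,0,0]],
    [0,[0,0,-0.18],[0,0,0]],
    [0,[0,0,-0.18],[0,0,0]],
    [0,[-0.173,0.15,0],[0,0,0.29]],
    [0,[-0.168,0.156,0],[0,0,0.29]],
    [0,[-0.162,0.162,0],[0,0,0.29]],
    [0,[-0.156,0.167,0],[0,0,0.29]],
    [0,[0,0,0],[0,0,0]]
  ]
}}

```text
time_s: 26.22
eef_pos: [0.602, 0.3108, 0.1683]
orientation: [-180.0, 0.0, 119.9]
force: [0.0, 1.1, -0.9]
width: 0.0255
grasp_force: 18.0
```

Request:
{"api": "servo_tool", "payload": {
  "moves": [
    [0,[0,0,0.13],[0,0,0]],
    [0,[0,0,0.13],[0,0,0]],
    [0,[0,0,0.13],[0,0,0]],
    [0,[0,0,0.08],[0,0,0]],
    [0,[0,0,0],[0,0,0]],
    [0,[0,0,0],[0,0,0]]
  ]
}}

```text
time_s: 26.98
eef_pos: [0.5999, 0.3121, 0.0759]
orientation: [180.0, -0.0, 120.0]
force: [-0.3, 0.6, -1.1]
width: 0.0252
grasp_force: 18.0
```

Request:
{"api": "servo_tool", "payload": {
  "moves": [
    [0,[0,0,0.025],[0,0,0]],
    [0,[0,0,0.015],[0,0,0]],
    [0,[0,0,0],[0,0,0]],
    [0,[0,0,0],[0,0,0]]
  ]
}}

```text
time_s: 27.48
eef_pos: [0.5997, 0.3117, 0.0671]
orientation: [-180.0, -0.0, 120.0]
force: [0.1, 0.0, 0.2]
width: 0.0255
grasp_force: 18.0
```

Request:
{"api": "servo_tool", "payload": {
  "moves": [
    [0,[0,0,0.007],[0,0,0]],
    [0,[0,0,0],[0,0,0]]
  ]
}}

```text
time_s: 27.72
eef_pos: [0.5998, 0.3118, 0.0658]
orientation: [-180.0, 0.0, 120.0]
force: [0.6, 0.1, 1.1]
width: 0.0256
grasp_force: 18.0
```

Near contact. One more small step, then I'll release.

Request:
{"api": "servo_tool", "payload": {
  "moves": [
    [0,[0,0,0.004],[0,0,0]],
    [0,[0,0,0],[0,0,0]],
    [0.6,[0,0,0],[0,0,0]],
    [0.6,[0,0,0],[0,0,0]],
    [0.6,[0,0,0],[0,0,0]],
    [0.6,[0,0,-0.1],[0,0,0]],
    [0.6,[0,0,-0.2],[0,0,0]],
    [0.6,[0,0,-0.3],[0,0,0]]
  ]
}}

```text
time_s: 28.72
eef_pos: [0.5988, 0.3113, 0.1858]
orientation: [-179.8, -0.0, 120.0]
force: [1.2, 0.6, 0.2]
width: 0.055
grasp_force: 0.0
```

Request:
{"api": "servo_tool", "payload": {
  "moves": [
    [0.6,[0,0,-0.3],[0,0,0]],
    [0.6,[-0.25,0,0],[0,0,0]],
    [0.6,[-0.25,0,0],[0,0,0]],
    [0.6,[0,0,0],[0,0,0]],
    [0.6,[0,0,0],[0,0,0]]
  ]
}}

```text
time_s: 29.35
eef_pos: [0.6497, 0.2254, 0.2457]
orientation: [-180.0, -0.0, 120.0]
force: [-0.5, -0.2, 0.1]
width: 0.0552
grasp_force: 0.0
```

```bash
python3 - <<'E'
from h import *
o=get_obs();print(o["force"],o["eef_pos"],o["grasp_force"])
t=snapshot("scene");W=cloud(t)
for m in masks_of(t,"bottle_1")[:4]:
    q=W[m["mask"]];q=q[~np.isnan(q[:,0])];print(round(m["score"],2),np.round(m["extent"]),np.median(q,0).round(3),np.percentile(q,99,0).round(3))
cv2.imwrite("pics/s7.png",t["image"][150:430,170:570])
E
```

```text
[-0.49221529 -0.15489017  0.05376296] [0.64965356 0.22539402 0.24572371] 0.0
0.92 [243. 344.  25.  39.] [ 0.745 -0.057  0.036] [ 0.783 -0.046  0.045]
0.7 [435. 335.  23.  30.] [0.614 0.311 0.055] [0.622 0.328 0.087]
0.7 [389. 279.  14.  27.] [0.495 0.186 0.05 ] [0.502 0.198 0.085]
```

View pics/s7.png

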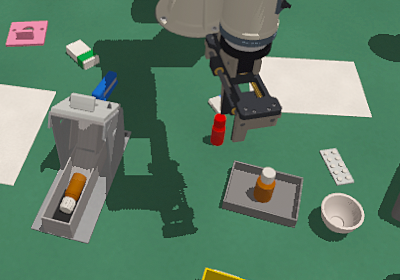

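The fat bottle stands upright in the tray at (265,185) and the thin one lies in the pocket at (73,192). The plate is flush on its pins, the bystanders look untouched and the robot is clear.

```bash
python3 -c "from cell import *; print(finish_job())"
```

```text
the job is handed in; nothing more can be done
None
```

I handed the job in at about 29 s: in the last pictures the plate is flush on its pins, the thin bottle went through the bore into the catch pocket, the fat one stands upright in the tray, and the bystanders look untouched; no verdict came back.

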